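Preload a dial indicator on a setting ring with the inner knob of a coaxial stage drive

TASK

Lay the steel setting ring flat in the two-pin nest on the stage's table, then turn only the small black inner knob clockwise until the ring bears on the dial indicator and pushes its pointer into the green sector, and let go. The broad metal ring round the foot of the knob shifts the indicator sideways, which is already lined up: do not turn it. Do not drive the indicator hard to its end stop, do not push the table or the indicator by hand, and leave the other measuring tools where they are.

Things in the scene. Friction and masses are not known exactly. Their poses are not given: they have to be found in the camera images.
- ring_gauge: Steel setting ring, lying flat on the bench at the start: outside diameter 52 mm, 14 mm high, 0.13 to 0.24 kg, round (its yaw means nothing). Origin at the centre of its underside, z up. Grasp it across the outside.
- stage: Grey measuring stage fixed on the bench; base plate 160 (x) by 280 mm (y), 16 mm high. Origin at the centre of its underside, z up. Its y runs along the main axis: from the drive head with the two concentric knobs at (-30, -110) mm, past the table, to the dial indicator at the +y end. Nothing on it is higher than 91 mm.
- table: Dark steel table plate of the stage, 112 (x) by 85 mm (y), 11 mm thick, top 46 mm above the bench; origin 11 mm under the nest, axes as the stage. It goes toward the indicator (stage +y) by 10 mm per radian of clockwise turn of the inner knob, up to 32 mm. Resists about 12 N if pushed by hand, which is not to be done.
- nest (a point): Nest centre on the table's top (46 mm above the bench), axes as the stage, moving with the table: the ring's origin lies here when it touches both pins. Pins: 10 mm diameter, 12 mm high, at (+-20, -23.7) mm; the +y side is open, fingers fit down at the ring's +x and -x sides. A ring set down up to 5 mm off in +y is pushed home by the indicator.
- indicator_holder: Steel post, 26 (x) by 16 mm (y), top 60 mm above the bench, that clamps the dial indicator. Origin on the plunger axis (53 mm above the bench, along y) amid the post, axes as the stage. The 8 mm plunger tip points to -y and stands 34 to 48 mm from this origin (the extension is unknown each time), 9 to 23 mm from a ring in the nest at the start.
- dial (a point): Behind the post at (0, 45, 12) mm in its frame: about the centre of the 58 mm dial, face up; the dial shifts with the extension. The plunger yields at 6 N and takes 0.5 N more per mm; hard stop at 8 mm. The red pointer turns clockwise 0.6 rad per mm from the start of the black scale; the green sector is 1.2 to 4 mm in, which is 6.6 to 8 N.
- inner_knob: Small black fluted knob, 26 mm diameter, 23.5 mm high, upright. Origin on its axis at its foot, 1 mm above the outer ring's top; z up. It stays where left. Running torque about 0.12 Nm; when the ring, home on its pins, meets the indicator it steps up by 0.06 Nm, then 0.005 Nm more per mm. Grip it with 20 to 30 N. End stop at 3.2 rad clockwise of the start.
- outer_ring (a joint): Angle (rad, clockwise positive, 0 at the start) of the broad light-metal ring, 47 mm diameter, 15 mm high, its top 66 mm above the bench, concentric round the foot of the inner knob. It turns very easily (0.025 Nm) and shifts the indicator across (6 mm per rad); 0.1 rad either way already spoils the alignment.
- micrometer: Outside micrometer lying on the bench, 58 x 147 x 17 mm; origin under its middle. Bystander.
- plug_gauge: Steel plug gauge lying on the bench, 18 x 96 x 18 mm; origin under its middle. Bystander.
- weight: Brass-coloured calibration weight with a neck, 34 mm diameter, 42 mm high; origin at the centre of its underside. Bystander.
There are look-alikes about, which are no part of the job. Of the things that look like the ring_gauge, take the one that is farthest to the robot's left at the start.

How it is judged:
By the outcome, as a careful person would: the job done as asked, in the order asked, and still so for the second after the job is handed in, with the robot touching nothing.
It also fails if it takes over 72 s, if anything falls off the work surface, if the arm or the gripper's body presses on something with over 40 N, if the wrist force passes 120 N, or if a joint passes its speed limit or range.

ROBOT

A 7-joint arm with a two-finger parallel gripper is mounted at the origin on a cart in front of the work surface, level with it; the furniture and walls round the work are solid. World frame = base frame: x ahead of the robot, y to its left, z up, the work surface at z = 0. Lengths are in m, angles in rad, forces in N, time in s.
With the tool pointing down it reaches from about 0.425 to 0.875 m from the base axis. Payload 8.4 kg.
Tool frame: the origin (TCP) lies at the very end of the fingers, on their centre line; the grasp point (between the pads) lies 19 mm behind it; z points along the fingers, y is the direction in which the jaws open and shut (so a half turn about z gives the same grasp; the last joint's range is limited). The gripper opens to 87 mm and grips with 3 to 60 N. Pads are 19 mm wide; open, the fingers measure 117 mm over their backs; the gripper's body (75 mm by 190 mm) begins 51 mm behind the grasp point.
Start: joints at [-1.334, 0.333, 0.04, 1.465, -0.013, 1.343, -0.059], TCP at [0.214, 0.614, 0.223] pointing down, gripper open.
Joint ranges: [-2.58, 2.58], [-0.38, 2.09], [-1.3, 1.39], [0.25, 2.4], [-1.5, 4.64], [0.08, 2.09], [-2.65, 2.65]. Speed limits (rad/s): [2.22, 2.22, 2.79, 2.79, 3.14, 3.14, 3.14].

INTERFACE

Orientations are given as a rotation vector (axis times angle).
In Python, from cell import ctrl gives the robot as it stands.
- The arm moves only by the shell command python3 -m jog 'ROWS' [FORCE]. ROWS is JSON, a list of rows, each a list of 7 numbers: the turn, a rotation vector about the tool's x, y, z in rad, then the shift along the tool's x, y, z in m, then the opening in per cent of the stroke, from 0 (shut) to 100 (fully open). A call has 1 to 10 rows; each row is the pose to reach, as a shift and turn from the pose measured when the call began, along the tool's axes at that moment; what a row does not reach only later rows make up. A row lasts 1/10 s, in which the tool goes at most 50 mm and 8.59 degrees, less where a joint would pass 70% of its speed; a pose out of reach is approached as far as the arm can. A call with a gripper value outside its range is refused whole. The fingers move at their own pace and stop on an object; FORCE is the grip in N (left out, the last holds). Time passes only in rows, so rows that repeat a pose let the fingers close. It gives the time, the measured TCP pose, the force and the opening at its end, in the units of the state.
- ctrl.get_obs(): the state, without advancing time (a new reading comes with each control period).
- ctrl.snapshot(name): name is "scene" or "top" or "wrist"; returns a dict with "frame" (400x640x3 uint8, red, green, blue), "z_map" (400x640 float32, m along the optical axis (not along the pixel's ray), 0 where there is no reading), "camera_matrix" (3x3 intrinsics, pixels), "k1" (the pictures are not rectified: a ray, as slopes to the right and down, at radius r is drawn at 1 + k1 r^2 times it, then the intrinsics apply), "R" (3x3) and "t" (3): a world point X has camera coordinates R X + t. Camera axes: x right, y down, z forward; pixel columns grow to the right and rows downward; lengths in m; the calibration is good to about 2 mm. A picture is of the moment at which its call begins.
- ctrl.sign_off(): hands the job in, once; it reports no verdict.
The state is a dict: "t": time; "joint_positions": joint angles; "joint_velocities": joint speeds; "joint_efforts": joint torques, N m; "position": TCP position; "orientation": TCP orientation; "ft_force": force on the tool from outside, world axes, zero at the start; "moment": the same for the moment, N m; "opening": finger opening in m.
Only numpy, scipy, OpenCV 4.12 (cv2) and the standard library are available. Lean on these libraries where they do the work, as an engineer would, in place of code of your own. Each camera call takes 0.05 s, during which the arm holds its last target.

## Working session

There is one attempt and no reset: what is moved stays moved. The work goes in short steps, Python scripts to look and compute and a shell command to move; the robot and the scene stay as the last step left them, time stands still between calls to the robot, and variables do not carry over. Pictures are saved under pics/ and viewed, and the job is handed in when it is done.

```bash
ls; mkdir -p pics
cat > h.py <<'E'
import numpy as np,cv2
from cell import ctrl
def snap(n,save=None):
    s=ctrl.snapshot(n)
    if save: cv2.imwrite('pics/'+save,cv2.cvtColor(s['frame'],cv2.COLOR_RGB2BGR))
    return s
def slopes(s,u,v):
    K=np.array(s['camera_matrix']);a=np.array([(u-K[0,2])/K[0,0],(v-K[1,2])/K[1,1]])
    b=a.copy()
    for _ in range(30): b=a/(1+s['k1']*(b@b))
    return b
def onplane(s,u,v,z):
    b=slopes(s,u,v);R=np.array(s['R']);t=np.array(s['t'])
    d=R.T@np.array([b[0],b[1],1]);c=-R.T@t
    return c+d*(z-c[2])/d[2]
def depthpt(s,u,v):
    b=slopes(s,u,v);z=s['z_map'][int(round(v)),int(round(u))]
    return np.array(s['R']).T@(np.array([b[0]*z,b[1]*z,z])-np.array(s['t']))
def proj(s,X):
    c=np.array(s['R'])@np.array(X)+np.array(s['t']);b=c[:2]/c[2];b=b*(1+s['k1']*(b@b))
    K=np.array(s['camera_matrix']);return np.array([K[0,0]*b[0]+K[0,2],K[1,1]*b[1]+K[1,2]])
E
python3 - <<'E'
from h import *
for n in ['scene','top','wrist']: s=snap(n,n+'0.png'); print(n,-s['R'].T@s['t'],s['R'][2],s['k1'])
print(ctrl.get_obs())
E
```

```text
pics
scene [-0.23193786 -0.39542695  0.68669054] [ 0.72369059  0.34817704 -0.59585625] 0.03488872172402361
top [0.37952418 0.00637926 1.21939193] [ 0.13153975 -0.01869178 -0.99113466] 0.0036253172271917206
wrist [0.14895256 0.63666893 0.38402128] [ 0.23745488 -0.08528215 -0.96764773] -0.03428290371099081
{'t': 0.15, 'joint_positions': array([-1.33420866,  0.33377461,  0.03988691,  1.4660437 , -0.01339682,
        1.34332027, -0.05851523]), 'joint_velocities': array([ 0.00095207, -0.00301697, -0.00112213, -0.00309413, -0.00065463,
       -0.00029171, -0.00117875]), 'joint_efforts': array([ 1.96884554e-03, -6.56847453e+01,  1.33671820e+00, -4.04100931e+01,
       -5.98011981e-02,  4.18420625e-02,  1.22316605e-04]), 'position': array([0.21409268, 0.61334467, 0.22185893]), 'orientation': array([-5.25022533e-01, -3.09728541e+00,  2.00109660e-03]), 'ft_force': array([-0.63638357, -0.84069311, -0.60178491]), 'moment': array([ 0.0065407 , -0.01562544,  0.01486739]), 'opening': 0.08723314884752878}
```

View pics/scene0.png

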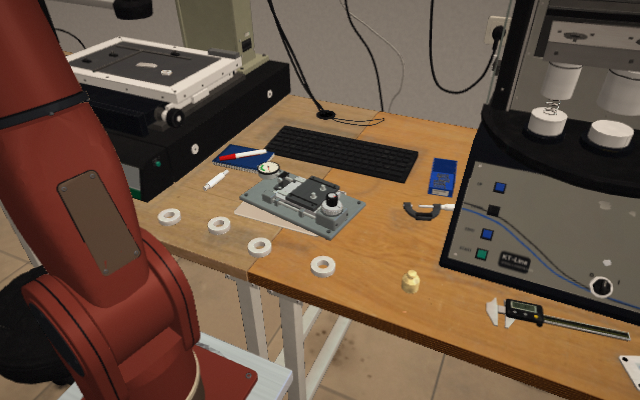

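View pics/top0.png

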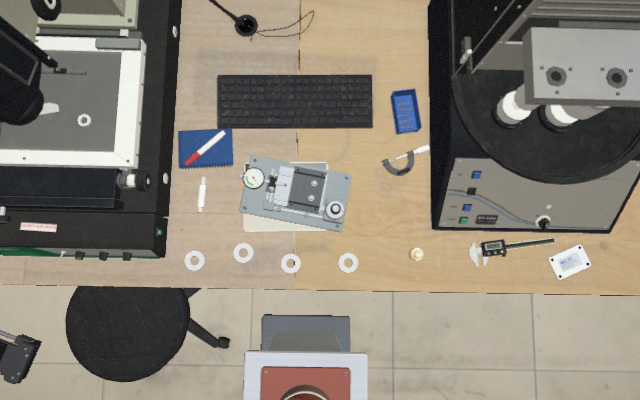

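View pics/wrist0.png

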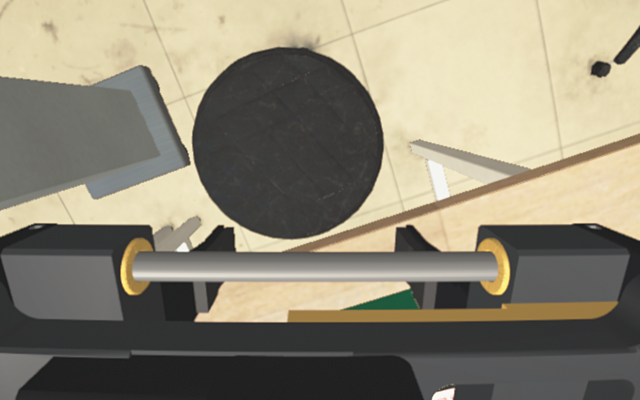

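Candidates in the top view: rings at (195,261), (243,253), (290,264) and (348,263), plus a ring-like spot at (84,120) on the left-hand machine. I'll check these closely.

Run:
```python
from h import *
s=snap('top')
f=cv2.cvtColor(s['frame'],cv2.COLOR_RGB2BGR)
a=cv2.resize(f[235:285,170:370],None,fx=4,fy=4,interpolation=cv2.INTER_CUBIC)
b=cv2.resize(f[145:240,230:360],None,fx=4,fy=4,interpolation=cv2.INTER_CUBIC)
c=cv2.resize(f[95:145,55:115],None,fx=4,fy=4,interpolation=cv2.INTER_CUBIC)
o=np.zeros((600,800,3),np.uint8);o[:200]=a;o[205:205+380,:520]=b;o[205:405,530:770]=c
cv2.imwrite('pics/crop1.png',o)
for u,v in [(84,114),(84,120),(195,254),(195,261),(243,253),(290,264),(348,263),(348,256),(253,179),(336,210),(310,180)]: print(u,v,depthpt(s,u,v).round(4))
for u,v in [(195,261),(243,253),(290,264),(348,263)]:print(onplane(s,u,v,.014).round(4))
g=cv2.cvtColor(f,cv2.COLOR_BGR2HSV)
m=((g[...,1]<40)&(g[...,2]>150)).astype(np.uint8)
n,l,st,ce=cv2.connectedComponentsWithStats(m)
for i in range(1,n):
    if 150<st[i,4]<900: print(st[i],ce[i].round(1),onplane(s,*(st[i,:2]+(st[i,2:4]-1)/2),.014).round(4))
```

```text
84 114 [0.7033 0.5107 0.2247]
84 120 [0.6903 0.5109 0.2219]
195 254 [0.3983 0.2966 0.0147]
195 261 [0.38   0.2987 0.0017]
243 253 [4.035e-01 1.728e-01 1.000e-04]
290 264 [0.3766 0.0466 0.0016]
348 263 [ 0.3821 -0.1082  0.0023]
348 256 [ 0.4005 -0.107   0.0131]
253 179 [0.5931 0.1458 0.0634]
336 210 [ 0.5135 -0.0685  0.0903]
310 180 [ 0.5972 -0.002   0.0446]
[0.38   0.2958 0.014 ]
[0.4032 0.1709 0.014 ]
[0.3767 0.0462 0.014 ]
[ 0.3821 -0.1071  0.014 ]
[231  55  35  20 246] [250.2  67.7] [0.9265 0.1773 0.014 ]
[502  91  29  29 458] [513.3 107.3] [ 0.8282 -0.5732  0.014 ]
[ 40 102  19  13 169] [ 49.4 108. ] [0.7864 0.7131 0.014 ]
[550 105  28  19 294] [561.4 114.3] [ 0.8055 -0.7058  0.014 ]
[197 130  29  25 205] [211.  142.2] [0.702  0.2694 0.014 ]
[197 176   9  37 242] [201.3 194.5] [0.5583 0.2892 0.014 ]
[ 20 222  37  10 229] [ 37.8 226.9] [0.4627 0.7112 0.014 ]
[233 242  26  22 340] [244.5 253.4] [0.4046 0.1644 0.014 ]
[469 242  13  25 177] [474.5 253.3] [ 0.4121 -0.4462  0.014 ]
[548 244  43  36 882] [569.5 261.6] [ 0.397  -0.6984  0.014 ]
[184 250  21  21 294] [194.2 260. ] [0.3826 0.2985 0.014 ]
[281 252  20  22 282] [290.3 262.8] [0.3806 0.045  0.014 ]
[338 253  20  20 256] [347.8 262.5] [ 0.3834 -0.1057  0.014 ]
```

View pics/crop1.png

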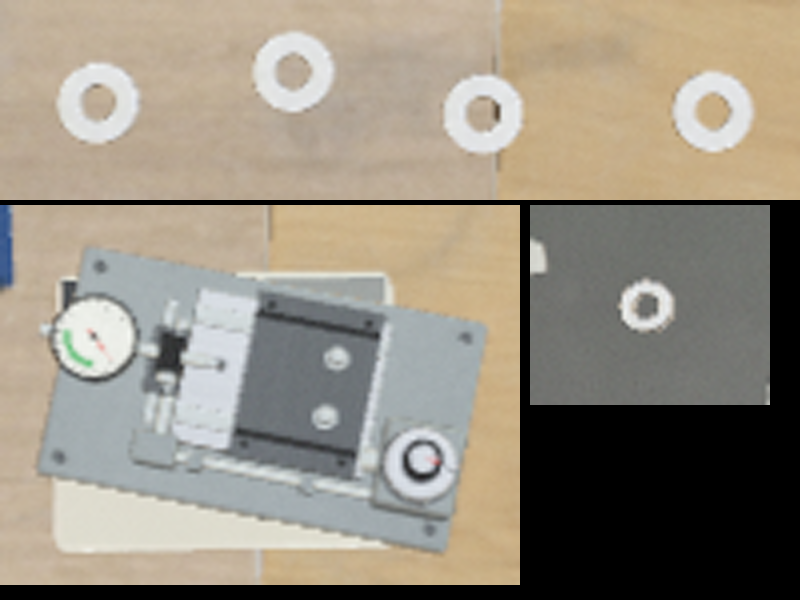

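The ring I want is the leftmost one, at top pixel (195,261). The spot at (84,120) is smaller, at z=0.22, and is part of the machine. Next I'll measure the stage and the clearance to the left machine.

Run:
```python
from h import *
s=snap('top')
f=s['frame']
print('machine',[(u,v,depthpt(s,u,v).round(3).tolist()) for u,v in [(155,250),(160,225),(140,180),(165,185),(165,120),(100,255),(172,150),(166,256)]])
# base corners at z=.016 from crop coords
P=lambda cx,cy,z:onplane(s,230+(cx-1.5)/4,145+(cy-205-1.5)/4,z)
C=[P(85,248,.016),P(38,472,.016),P(443,551,.016),P(486,325,.016)]
for c in C:print(c.round(4))
C=np.array(C);print('c',C.mean(0).round(4))
yv=(C[0]+C[1]-C[2]-C[3]);print('yaw',np.arctan2(-yv[0],yv[1]))
xv=(C[0]+C[3]-C[1]-C[2]);print('yaw',np.arctan2(xv[1],xv[0]))
y=np.arctan2(-yv[0],yv[1])
R=np.array([[np.cos(y),-np.sin(y)],[np.sin(y),np.cos(y)]])
print('knob pred',C.mean(0)[:2]+R@[-.03,-.11])
p1,p2=P(336,357,.058),P(325,416,.058)
print('pins',p1,p2,(p1+p2)/2,np.hypot(*(p1-p2)[:2]))
print('nest',((p1+p2)/2)[:2]+R@[0,.0237])
print('knob top',P(424,461,.0905),'ringtop',P(420,465,.066))
```

```text
machine [(155, 250, [0.405, 0.373, 0.101]), (160, 225, [0.468, 0.373, 0.076]), (140, 180, [0.561, 0.387, 0.193]), (165, 185, [0.573, 0.372, 0.06]), (165, 120, [0.736, 0.372, 0.092]), (100, 255, [0.39, 0.512, 0.085]), (172, 150, [0.676, 0.372, 0.02]), (166, 256, [0.392, 0.378, -0.006])]
[0.6668 0.1596 0.016 ]
[0.5133 0.1852 0.016 ]
[ 0.4659 -0.0858  0.016 ]
[ 0.6198 -0.1133  0.016 ]
c [0.5665 0.0364 0.016 ]
yaw -0.1719244740451269
yaw -0.1713635782288683
knob pred [ 0.51807898 -0.06683759]
pins [ 0.58798735 -0.01143798  0.058     ] [ 0.5490032  -0.00502278  0.058     ] [ 0.56849528 -0.00823038  0.058     ] 0.03950846710224052
nest [0.57254984 0.01512022]
knob top [ 0.51698456 -0.06752405  0.0905    ] ringtop [ 0.51732614 -0.0665867   0.066     ]
```

```bash
python3 -m jog '[[0,0,0.14,-0.026,-0.024,0,100],[0,0,0.28,-0.052,-0.049,0,100],[0,0,0.42,-0.079,-0.073,0,100],[0,0,0.56,-0.105,-0.097,0,100],[0,0,0.70,-0.131,-0.122,0,100],[0,0,0.84,-0.157,-0.146,0,100],[0,0,0.98,-0.183,-0.17,0.02,100],[0,0,1.12,-0.209,-0.195,0.04,100],[0,0,1.26,-0.236,-0.219,0.06,100],[0,0,1.407,-0.262,-0.243,0.08,100]]' 30
python3 - <<'E'
from h import *
s=snap('wrist','w1.png');print(ctrl.get_obs())
E
```

```text
t: 1.25
position: [0.382, 0.2963, 0.1418]
orientation: [2.41, 2.015, 0.0]
ft_force: [0.3, 0.4, -0.2]
opening: 0.0869
{'t': 1.3, 'joint_positions': array([-1.08642362,  0.04957477,  0.35806779,  1.98455473, -0.01635391,
        1.11554211, -0.9147694 ]), 'joint_velocities': array([-0.02181497,  0.00405997, -0.02857737, -0.03869744,  0.01030211,
        0.07829133,  0.13088358]), 'joint_efforts': array([-12.63025403, -40.240978  , -12.40890205, -48.44907403,
        -2.8526596 ,  -0.84918855,   0.97783327]), 'position': array([0.38368919, 0.28949563, 0.13871233]), 'orientation': array([ 2.42319714,  1.99489875, -0.00749366]), 'ft_force': array([ 1.50454801, -6.19791698, -2.48924112]), 'moment': array([-0.57308436, -0.0163007 , -0.03781823]), 'opening': 0.0870776892658178}
```

View pics/w1.png

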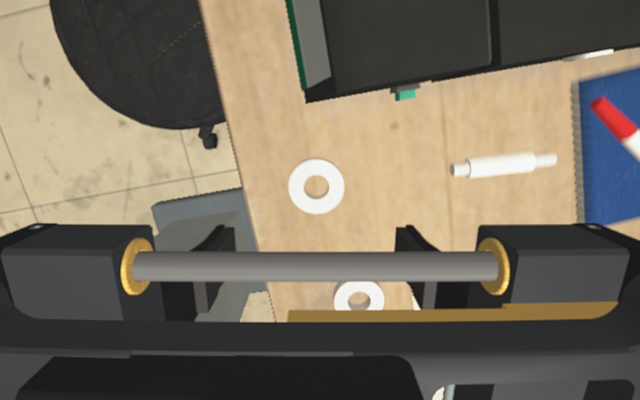

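The ring is at (317,187), with another ring at (359,299) behind the gripper bar. I'll measure it now.

```bash
cat >> h.py <<'E'
def rel(p,o=None):
    """world target xyz -> tool shift from current"""
    from scipy.spatial.transform import Rotation as Ro
    o=o or ctrl.get_obs();R=Ro.from_rotvec(o['orientation']).as_matrix()
    return R.T@(np.array(p)-o['position'])
def toolyaw(o=None):
    from scipy.spatial.transform import Rotation as Ro
    o=o or ctrl.get_obs();R=Ro.from_rotvec(o['orientation']).as_matrix()
    return np.arctan2(R[1,1],R[0,1]),R[:,2]
E
python3 - <<'E'
from h import *
s=snap('wrist','w2.png');f=cv2.cvtColor(s['frame'],cv2.COLOR_RGB2HSV)
m=((f[...,1]<40)&(f[...,2]>170)).astype(np.uint8);m[:140]=0;m[230:]=0;m[:,:260]=0;m[:,380:]=0
c=max(cv2.findContours(m,cv2.RETR_EXTERNAL,cv2.CHAIN_APPROX_NONE)[0],key=cv2.contourArea)
W=np.array([onplane(s,*p,.014)[:2] for p in c[:,0].astype(float)])
(x,y),r=cv2.minEnclosingCircle(W.astype(np.float32)*1000);print(x,y,r,W.mean(0),(W.max(0)+W.min(0))/2)
o=ctrl.get_obs();print(o['position'],toolyaw(o),o['t'],rel([x/1000,y/1000,.004],o),o['ft_force'])
t=snap('top');g=cv2.cvtColor(t['frame'],cv2.COLOR_RGB2BGR)
cv2.imwrite('pics/t2.png',cv2.resize(g[220:300,150:250],None,fx=5,fy=5))
E
```

```text
382.54437255859375 299.2414245605469 26.13618278503418 [0.38242969 0.29945224] [0.38245909 0.2993013 ]
[0.38258153 0.29208945 0.14006643] (np.float64(-0.18320809470273192), array([-0.00224332, -0.00449567, -0.99998738])) 1.35 [ 0.00768252 -0.00115082  0.13603264] [-1.70703185  0.13905386  0.8527857 ]
```

View pics/t2.png

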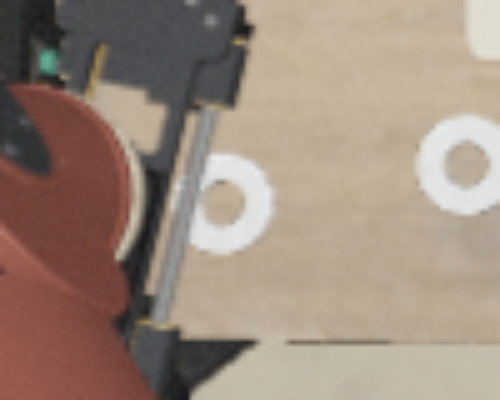

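```bash
python3 -m jog '[[0,0,-0.01,0.008,-0.001,0.03,100],[0,0,-0.01,0.008,-0.001,0.07,100],[0,0,-0.01,0.008,-0.001,0.105,100],[0,0,-0.01,0.008,-0.001,0.115,100],[0,0,-0.01,0.008,-0.001,0.115,100],[0,0,-0.01,0.008,-0.001,0.115,100]]'
python3 -c "
from h import *
o=ctrl.get_obs();print(o['position'],toolyaw(o),rel([.3825,.2993,.003],o))"
```

```text
t: 2.0
position: [0.3828, 0.304, 0.0278]
orientation: [2.397, 2.03, -0.001]
ft_force: [0.2, -0.4, 0.9]
opening: 0.0871
[0.38276726 0.30398135 0.02783519] (np.float64(-0.1656170917889024), array([-3.80898845e-04, -1.00283290e-03, -9.99999425e-01])) [-0.00463523  0.00051339  0.02483998]
```

```bash
python3 -m jog '[[0,0,0,-0.0046,0.0005,0.005,100],[0,0,0,-0.0046,0.0005,0.015,100],[0,0,0,-0.0046,0.0005,0.024,100],[0,0,0,-0.0046,0.0005,0.0245,100],[0,0,0,-0.0046,0.0005,0.0245,100]]'
python3 -c "
from h import *
o=ctrl.get_obs();print(o['position'],toolyaw(o),rel([.3825,.2993,.003],o))"
```

```text
t: 2.5
position: [0.3823, 0.2991, 0.003]
orientation: [2.397, 2.03, -0.003]
ft_force: [-0.0, 0.2, -0.2]
opening: 0.0871
[0.38230441 0.29908376 0.00297394] (np.float64(-0.16566991378638188), array([-9.01084264e-04, -1.74024940e-03, -9.99998080e-01])) [ 2.45480402e-04  1.57232920e-04 -2.66128287e-05]
```

```bash
python3 -m jog '[[0,0,0,0,0,0,50],[0,0,0,0,0,0,45],[0,0,0,0,0,0,40],[0,0,0,0,0,0,40],[0,0,0,0,0,0,40],[0,0,0,0,0,0,40],[0,0,0,0,0,0,40],[0,0,0,0,0,0,40]]' 30
```

```text
t: 3.3
position: [0.3824, 0.2991, 0.003]
orientation: [2.397, 2.03, -0.003]
ft_force: [0.4, -0.6, 0.7]
opening: 0.0497
```

```bash
python3 -m jog '[[0,0,0,0,0,-0.02,40],[0,0,0,0,0,-0.05,40],[0,0,0,0,0,-0.09,40],[0,0,0,0,0,-0.125,40],[0,0,0,0,0,-0.125,40]]'
python3 -c "
from h import *
o=ctrl.get_obs();print(o['position'],toolyaw(o),rel([.5725,.0151,.14],o),o['ft_force']);snap('wrist','w3.png')"
```

```text
t: 3.8
position: [0.3845, 0.3012, 0.1324]
orientation: [-2.397, -2.029, -0.009]
ft_force: [0.8, 0.8, -1.2]
opening: 0.05
[0.38447845 0.30115493 0.13244639] (np.float64(-0.16597487030588706), array([ 0.00378127,  0.00408473, -0.99998451])) [-0.25102557  0.23271995 -0.00801099] [ 0.81124132  0.84244714 -1.20120226]
```

View pics/w3.png

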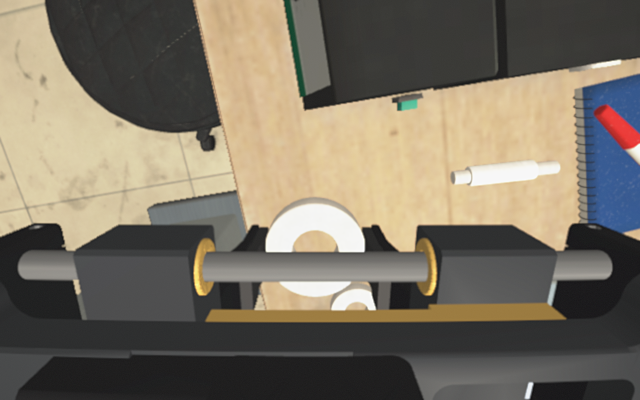

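The ring is held square between the fingers (317,245). I'll move over the stage, offset so that the wrist camera sees the pins.

```bash
python3 -m jog '[[0,0,0,-0.02,0.015,-0.01,40],[0,0,0,-0.06,0.045,-0.02,40],[0,0,0,-0.10,0.075,-0.03,40],[0,0,0,-0.14,0.105,-0.03,40],[0,0,0,-0.18,0.135,-0.03,40],[0,0,0,-0.22,0.165,-0.03,40],[0,0,0,-0.26,0.195,-0.03,40],[0,0,0,-0.295,0.222,-0.03,40],[0,0,0,-0.311,0.233,-0.03,40],[0,0,0,-0.311,0.233,-0.03,40]]'
python3 -m jog '[[0,0,0,0,0,0,40],[0,0,0,0,0,0,40]]'
python3 -c "
from h import *
o=ctrl.get_obs();print(o['position'],toolyaw(o),o['ft_force']);snap('wrist','w4.png')"
```

```text
t: 4.85
position: [0.5616, -0.049, 0.158]
orientation: [2.403, 2.023, -0.001]
ft_force: [-0.5, 1.1, -2.1]
opening: 0.0503
t: 5.05
position: [0.5607, -0.0482, 0.1569]
orientation: [-2.402, -2.024, 0.004]
ft_force: [-0.4, 0.2, -3.0]
opening: 0.0503
[ 0.56069567 -0.04820511  0.15689065] (np.float64(-0.17034714510530355), array([-0.00240997, -0.00110049, -0.99999649])) [-0.38429171  0.21663329 -3.00412858]
```

View pics/w4.png

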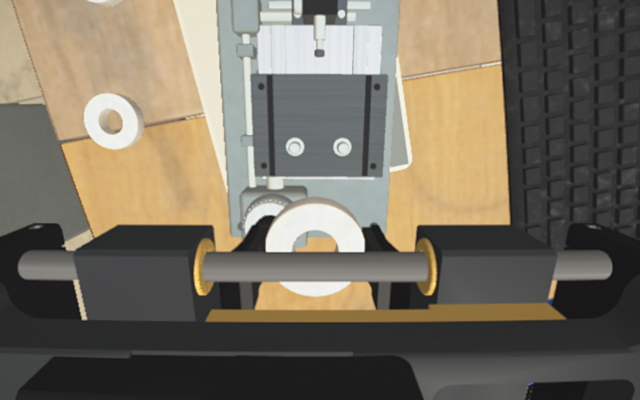

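Pins at (295,147) and (342,147), plunger tip near (320,52), held ring at (316,247).

Run:
```python
from h import *
s=snap('wrist');f=cv2.cvtColor(s['frame'],cv2.COLOR_RGB2BGR)
cv2.imwrite('pics/w4z.png',cv2.resize(f[20:220,220:420],None,fx=3,fy=3,interpolation=cv2.INTER_CUBIC))
g=cv2.cvtColor(f,cv2.COLOR_BGR2GRAY)
m=(g>150).astype(np.uint8);m[:130]=0;m[165:]=0;m[:,:270]=0;m[:,370:]=0
n,l,st,ce=cv2.connectedComponentsWithStats(m)
P=[]
for i in range(1,n):
    if st[i,4]>60: print(st[i],ce[i],onplane(s,*ce[i],.058)); P.append(ce[i])
if len(P)==2:
    for z in (.046,.052,.058): a=[onplane(s,*p,z) for p in P]; d=(a[1]-a[0])[:2];print(z,np.hypot(*d),np.arctan2(d[1],d[0]),(a[0]+a[1])/2)
o=ctrl.get_obs();print(o['position'],toolyaw(o),o['t'])
# held ring: top at about TCP z + .011
for zz in (.011,):
  m2=((g>200)).astype(np.uint8);m2[:190]=0;m2[244:]=0;m2[:,:262]=0;m2[:,370:]=0
  c=max(cv2.findContours(m2,cv2.RETR_EXTERNAL,cv2.CHAIN_APPROX_NONE)[0],key=cv2.contourArea)[:,0]
  top=[c[c[:,0]==u][:,1].min() for u in range(280,355)]
  W=np.array([onplane(s,u,v,o['position'][2]+zz)[:2] for u,v in zip(range(280,355),top)])
  A=np.c_[2*W,np.ones(len(W))];q=np.linalg.lstsq(A,(W**2).sum(1),rcond=None)[0];print('ring',q[:2],np.sqrt(q[2]+q[:2]@q[:2]))
  from scipy.optimize import least_squares
  q=least_squares(lambda p:np.hypot(*(W-p).T)-.026,q[:2]).x;print('ring fixed r',q,rel([*q,o['position'][2]],o))
```

```text
[286 138  18  19 273] [294.51648352 146.9047619 ] [ 0.55122655 -0.0036108   0.058     ]
[333 138  19  19 269] [341.73605948 147.07434944] [ 0.58905544 -0.01017795  0.058     ]
0.046 0.04015697768067629 -0.17188822745952195 [ 0.57001329 -0.00816296  0.046     ]
0.052 0.03927583613519585 -0.1718882274595217 [ 0.57007714 -0.00752867  0.052     ]
0.058 0.038394694589715415 -0.17188822745952173 [ 0.57014099 -0.00689437  0.058     ]
[ 0.56115524 -0.04770534  0.15756951] (np.float64(-0.16942177657704388), array([-1.14626134e-03, -5.66520658e-04, -9.99999183e-01])) 5.15
ring [ 0.56089162 -0.04748484] 0.02562430286275849
ring fixed r [ 0.56080109 -0.04788697] [-2.38744532e-04 -3.18454062e-04  5.08846417e-07]
```

View pics/w4z.png

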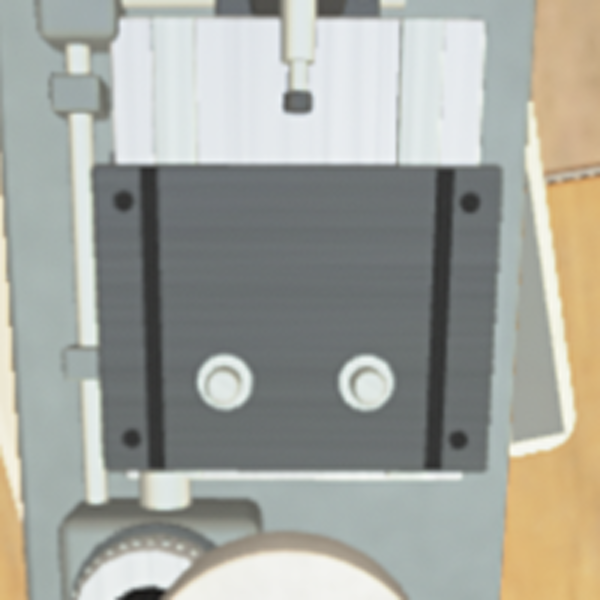

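Run:
```python
from h import *
s=snap('wrist')
c,sn=np.cos(-.1715),np.sin(-.1715);R=np.array([[c,-sn],[sn,c]])
n=np.array([.5733,.0153])
tip=onplane(s,319.3,55,.053);print('tip in nest frame',R.T@(tip[:2]-n))
print(rel([*(n+R@[0,.002]),.10]),toolyaw())
```

```text
tip in nest frame [0.00146281 0.04851794]
[0.06622025 0.0012479  0.05775137] (np.float64(-0.16944999759199017), array([-7.66276609e-04, -4.75333702e-04, -9.99999593e-01]))
```

```bash
python3 -m jog '[[0,0,0,0.02,0,0.0,40],[0,0,0,0.05,0.001,0.01,40],[0,0,0,0.066,0.0012,0.03,40],[0,0,0,0.066,0.0012,0.058,40],[0,0,0,0.066,0.0012,0.075,40],[0,0,0,0.066,0.0012,0.075,40],[0,0,0,0.066,0.0012,0.075,40]]'
python3 - <<'E'
from h import *
s=snap('wrist','w5.png')
c,sn=np.cos(-.1715),np.sin(-.1715);R=np.array([[c,-sn],[sn,c]])
n=np.array([.5733,.0153])
print(rel([*(n+R@[0,.002]),.05]),toolyaw(),ctrl.get_obs()['ft_force'])
s=snap('scene');f=cv2.cvtColor(s['frame'],cv2.COLOR_RGB2BGR)
cv2.imwrite('pics/s5.png',cv2.resize(f[140:260,210:390],None,fx=4,fy=4,interpolation=cv2.INTER_CUBIC))
E
```

```text
t: 5.9
position: [0.5736, 0.0174, 0.0833]
orientation: [-2.401, -2.026, 0.001]
ft_force: [-0.5, 0.1, -1.5]
opening: 0.0503
[-0.00012046 -0.00048479  0.03384054] (np.float64(-0.16909757224264843), array([ 5.41201162e-04, -1.39825430e-04, -9.99999844e-01])) [-0.41907008  0.46901168 -2.41549665]
```

View pics/s5.png

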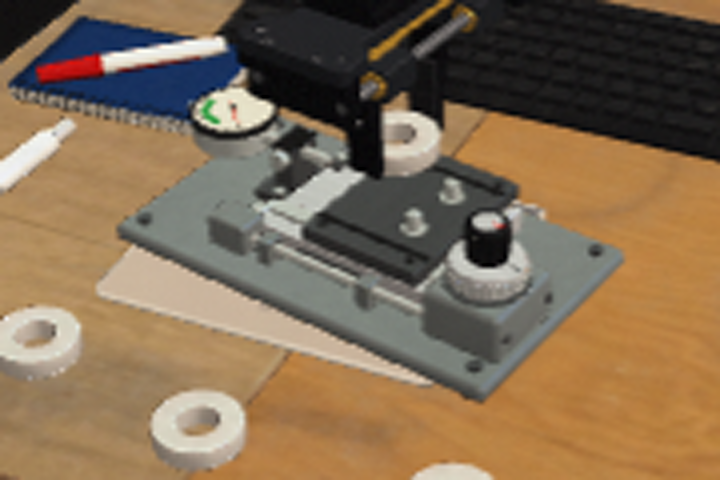

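View pics/w5.png

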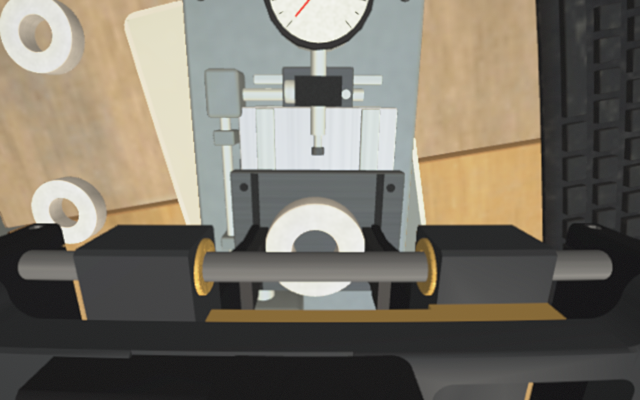

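The ring is above the nest, on the plunger axis (317,150). Lowering now.

```bash
python3 -m jog '[[0,0,0,0,-0.0005,0.01,40],[0,0,0,0,-0.0005,0.02,40],[0,0,0,0,-0.0005,0.028,40],[0,0,0,0,-0.0005,0.032,40],[0,0,0,0,-0.0005,0.0335,40],[0,0,0,0,-0.0005,0.0345,40],[0,0,0,0,-0.0005,0.0345,40]]'
python3 -c "
from h import *
o=ctrl.get_obs();print(o['position'],o['ft_force'])"
```

```text
t: 6.7
position: [0.574, 0.0173, 0.0497]
orientation: [2.401, 2.025, 0.002]
ft_force: [0.5, -0.1, -0.8]
opening: 0.0503
[0.57404433 0.01727722 0.04965292] [ 0.47657667 -0.12383689 -0.82197728]
```

```bash
python3 -m jog '[[0,0,0,0,0,0.0006,40],[0,0,0,0,0,0.0008,40],[0,0,0,0,0,0.0008,40]]'
python3 -m jog '[[0,0,0,0,0,0,60],[0,0,0,0,0,0,70],[0,0,0,0,0,0,85],[0,0,0,0,0,0,95]]'
python3 -m jog '[[0,0,0,0,0,-0.01,95],[0,0,0,0,0,-0.04,95],[0,0,0,0,0,-0.08,95],[0,0,0,0,0,-0.10,95],[0,0,0,0,0,-0.10,95]]'
python3 - <<'E'
from h import *
s=snap('wrist','w6.png')
E
```

```text
t: 7.0
position: [0.5743, 0.0173, 0.0491]
orientation: [2.4, 2.025, 0.002]
ft_force: [0.4, -0.0, -0.4]
opening: 0.0501
t: 7.4
position: [0.5744, 0.0173, 0.0492]
orientation: [2.4, 2.025, 0.003]
ft_force: [-0.1, -0.1, 0.3]
opening: 0.0683
t: 7.9
position: [0.5763, 0.0172, 0.1532]
orientation: [2.399, 2.023, 0.011]
ft_force: [0.6, -0.9, -0.5]
opening: 0.0824
```

View pics/w6.png

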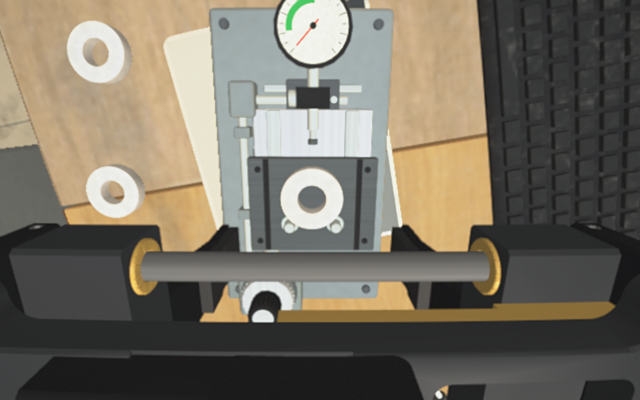

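The ring lies flat (312,198), against or just ahead of the pins at (287,227) and (338,226). The dial shows at (313,25). Next is the knob.

Run:
```python
from h import *
o=ctrl.get_obs();print(o['joint_positions'].round(3),o['t'],toolyaw(o))
s=snap('wrist')
c,sn=np.cos(-.1715),np.sin(-.1715);R=np.array([[c,-sn],[sn,c]])
k=np.array([.5173,-.0670]);tgt=k-R@[0,.06]
print('rel',rel([*tgt,.16],o))
f=cv2.cvtColor(s['frame'],cv2.COLOR_RGB2BGR);cv2.imwrite('pics/w6z.png',cv2.resize(f[0:240,230:400],None,fx=2.5,fy=2.5,interpolation=cv2.INTER_CUBIC))
print([depthpt(s,u,v)[2] for u,v in [(290,198),(334,198),(312,175),(312,222)]])
g=cv2.cvtColor(f,cv2.COLOR_BGR2GRAY);m=(g>180).astype(np.uint8);m[:160]=0;m[235:]=0;m[:,:270]=0;m[:,355:]=0
cc=max(cv2.findContours(m,cv2.RETR_EXTERNAL,cv2.CHAIN_APPROX_NONE)[0],key=cv2.contourArea)[:,0].astype(float)
cc=cc[cc[:,1]<205]
W=np.array([onplane(s,*p,.060)[:2] for p in cc])
from scipy.optimize import least_squares
q=least_squares(lambda p:np.hypot(*(W-p).T)-.026,W.mean(0),loss='soft_l1',f_scale=.001).x;print('ring',q,'in nest',R.T@(q-[.5733,.0153]))
```

```text
[-0.686  0.263  0.683  1.776 -0.181  1.161 -0.118] 7.95 (np.float64(-0.16939121781229516), array([ 0.0051803 ,  0.00135879, -0.99998566]))
rel [-0.15288842 -0.04290493 -0.00942101]
[np.float64(0.06072269914298799), np.float64(0.06013917945497807), np.float64(0.0604038871675389), np.float64(0.060105942455150864)]
ring [0.57391245 0.01721243] in nest [0.00027709 0.0019889 ]
```

View pics/w6z.png

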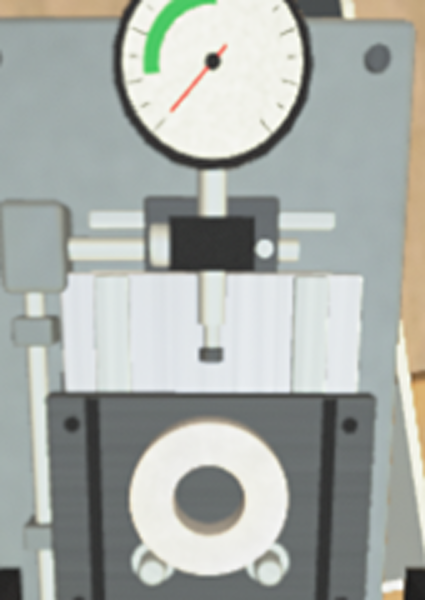

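```bash
python3 -m jog '[[0,0,0,-0.03,-0.01,-0.005,95],[0,0,0,-0.07,-0.02,-0.01,95],[0,0,0,-0.11,-0.03,-0.01,95],[0,0,0,-0.14,-0.04,-0.01,95],[0,0,0,-0.153,-0.043,-0.01,95],[0,0,0,-0.153,-0.043,-0.01,95],[0,0,0,-0.153,-0.043,-0.01,95]]'
python3 - <<'E'
from h import *
s=snap('wrist','w7.png')
o=ctrl.get_obs();print(o['joint_positions'].round(3),o['t'],o['position'])
f=cv2.cvtColor(s['frame'],cv2.COLOR_RGB2BGR);p=proj(s,[.5173,-.067,.09]);print(p)
x,y=[int(v) for v in p];y0,x0=max(0,y-75),max(0,x-100);print(x0,y0)
cv2.imwrite('pics/w7z.png',cv2.resize(f[y0:y0+150,x0:x0+200],None,fx=4,fy=4,interpolation=cv2.INTER_CUBIC))
E
```

```text
t: 8.7
position: [0.5064, -0.1249, 0.1589]
orientation: [2.4, 2.027, 0.004]
ft_force: [-0.8, 0.3, 0.2]
opening: 0.0829
[-0.556  0.13   0.777  1.891 -0.101  1.157  0.091] 8.75 [ 0.5066364  -0.12441605  0.15891723]
[316.55536611 127.81262506]
216 52
```

View pics/w7z.png

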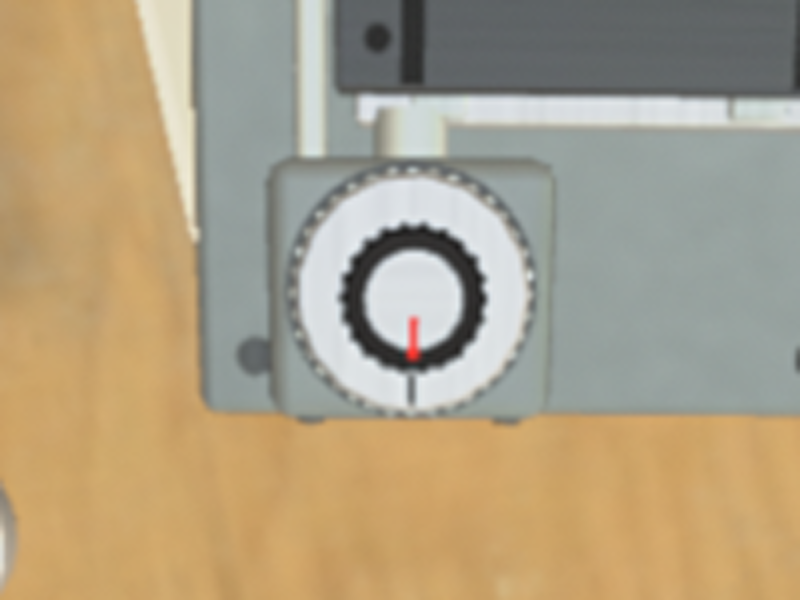

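The knob's black rim is centred at wrist pixel (319,126). The red knob mark and the black outer-ring mark both point down (-y).

Run:
```python
from h import *
s=snap('wrist')
for u,v,z in [(319.1,126.1,.0905)]: print(onplane(s,u,v,z))
g=cv2.cvtColor(s['frame'],cv2.COLOR_RGB2GRAY);m=(g<75).astype(np.uint8);m[:100]=0;m[150:]=0;m[:,:295]=0;m[:,345:]=0
n,l,st,ce=cv2.connectedComponentsWithStats(m);i=1+np.argmax(st[1:,4]);print(st[i])
c=st[i,:2]+(st[i,2:4]-1)/2;print(c,onplane(s,*c,.0905),st[i,2]*.0905)
# outer ring: circle contour of light area z=.066
m=((g>185)).astype(np.uint8);m[:90]=0;m[160:]=0;m[:,:285]=0;m[:,352:]=0
cc=max(cv2.findContours(m,cv2.RETR_EXTERNAL,cv2.CHAIN_APPROX_NONE)[0],key=cv2.contourArea)[:,0].astype(float)
W=np.array([onplane(s,*p,.066)[:2] for p in cc]);print('outer',cv2.minEnclosingCircle((W*1000).astype(np.float32)))
o=ctrl.get_obs();print(rel([.5173,-.067,.12],o))
```

```text
[ 0.51944651 -0.06569268  0.0905    ]
[302 109  35  36 395]
[319.  126.5] [ 0.51933183 -0.06595458  0.0905    ] 3.1675
outer ((519.6361694335938, -66.88973236083984), 22.695358276367188)
[0.05830779 0.00082249 0.03905417]
```

```bash
python3 -m jog '[[0,0,-0.13,0.006,0,0,95],[0,0,-0.26,0.012,0,0,90],[0,0,-0.39,0.018,0,0,85],[0,0,-0.52,0.024,0,0,80],[0,0,-0.65,0.030,0,0,75],[0,0,-0.78,0.036,0,0,70],[0,0,-0.91,0.042,0.001,0,65],[0,0,-1.04,0.050,0.002,0.01,60],[0,0,-1.17,0.058,0.0026,0.02,60],[0,0,-1.3,0.0583,0.0026,0.025,60]]'
python3 - <<'E'
from h import *
o=ctrl.get_obs();print(o['joint_positions'].round(3),toolyaw(o),rel([.5193,-.0665,.0715],o))
E
```

```text
t: 9.8
position: [0.5193, -0.0644, 0.1329]
orientation: [0.667, 3.069, 0.002]
ft_force: [0.0, -0.2, -0.6]
opening: 0.0526
[-0.519  0.154  0.614  1.911 -0.1    1.105  1.277] (np.float64(1.1425298930338221), array([ 9.76433465e-04,  9.34408540e-04, -9.99999087e-01])) [-0.00084003 -0.00197778  0.06142612]
```

```bash
python3 -m jog '[[0,0,0,-0.0008,-0.002,0,60],[0,0,0,-0.0008,-0.002,0,60],[0,0,0,-0.0008,-0.002,0.01,60]]'
python3 - <<'E'
from h import *
o=ctrl.get_obs();print(toolyaw(o),rel([.5193,-.0665,.0715],o))
E
```

```text
t: 10.1
position: [0.5204, -0.0663, 0.1238]
orientation: [0.671, 3.066, 0.003]
ft_force: [1.5, 0.6, -0.0]
opening: 0.0523
(np.float64(1.1401214244092983), array([ 0.00337717,  0.00110076, -0.99999369])) [ 0.00106298 -0.00073633  0.05232132]
```

```bash
python3 -m jog '[[0,0,0,0.0009,-0.0007,0.015,60],[0,0,0,0.0009,-0.0007,0.03,60],[0,0,0,0.0009,-0.0007,0.04,60],[0,0,0,0.0009,-0.0007,0.04,60],[0,0,0,0.0009,-0.0007,0.04,60]]'
python3 - <<'E'
from h import *
o=ctrl.get_obs();print(toolyaw(o),rel([.5193,-.0665,.0715],o),o['ft_force'],o['moment'])
s=snap('wrist','w8.png')
E
```

```text
t: 10.6
position: [0.5195, -0.0667, 0.084]
orientation: [0.672, 3.066, 0.003]
ft_force: [-0.9, 0.2, 0.4]
opening: 0.0522
(np.float64(1.1391897952141596), array([ 3.35789594e-03,  9.03867029e-04, -9.99993954e-01])) [3.24701331e-04 4.48287722e-05 1.24546877e-02] [-0.8565145   0.17462258  0.35577878] [-0.04331041 -0.05893885 -0.05059195]
```

View pics/w8.png

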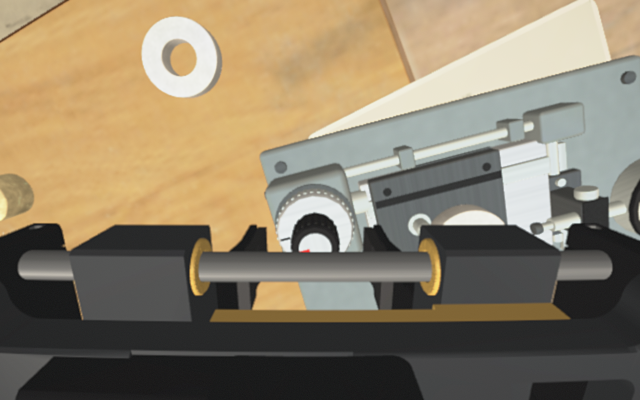

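The knob is between the fingers (317,235), and the outer-ring mark is visible at (283,240).

```bash
python3 -m jog '[[0,0,0,0.0003,0,0.006,60],[0,0,0,0.0003,0,0.0115,60],[0,0,0,0.0003,0,0.012,60],[0,0,0,0.0003,0,0.012,45],[0,0,0,0.0003,0,0.012,40],[0,0,0,0.0003,0,0.012,35]]' 25
python3 -m jog '[[0,0,0,0,0,0,25],[0,0,0,0,0,0,20],[0,0,0,0,0,0,15],[0,0,0,0,0,0,15],[0,0,0,0,0,0,15]]' 25
python3 - <<'E'
from h import *
o=ctrl.get_obs();print(toolyaw(o),rel([.5193,-.0665,.0715],o),o['ft_force'],o['moment'])
E
```

```text
t: 11.25
position: [0.5197, -0.0665, 0.0724]
orientation: [0.672, 3.065, 0.003]
ft_force: [-0.1, -1.2, -1.2]
opening: 0.0362
t: 11.75
position: [0.5198, -0.0667, 0.0726]
orientation: [0.672, 3.065, 0.003]
ft_force: [-0.6, -1.1, 2.4]
opening: 0.0241
(np.float64(1.1392450004606862), array([ 0.00450015,  0.00102152, -0.99998935])) [ 5.14869916e-04 -2.35838608e-05  1.10262817e-03] [-0.64623076 -1.11935415  2.38552612] [-0.24800294  0.21418488 -0.04008033]
```

```bash
python3 -m jog '[[0,0,0.05,0,0,0,15],[0,0,0.12,0,0,0,15],[0,0,0.2,0,0,0,15],[0,0,0.3,0,0,0,15],[0,0,0.4,0,0,0,15],[0,0,0.4,0,0,0,15]]'
cat > st.py <<'E'
from h import *
import sys
o=ctrl.get_obs();y,_=toolyaw(o);print('t',o['t'],'turned',round(1.1393-y,4),'F',o['ft_force'].round(2),'M',o['moment'].round(3),'j7',o['joint_positions'][6].round(3),'pos',o['position'].round(4))
if len(sys.argv)>1:
    s=snap('top');f=cv2.cvtColor(s['frame'],cv2.COLOR_RGB2BGR)
    w=snap('wrist');g=cv2.cvtColor(w['frame'],cv2.COLOR_RGB2BGR)
    a=cv2.resize(f[150:235,230:360],(780,510),interpolation=cv2.INTER_CUBIC);cv2.imwrite('pics/%s_t.png'%sys.argv[1],a);cv2.imwrite('pics/%s_w.png'%sys.argv[1],g)
E
python3 st.py a1
```

```text
t: 12.35
position: [0.5197, -0.0667, 0.0726]
orientation: [1.27, 2.87, 0.004]
ft_force: [-0.5, -0.2, 2.3]
opening: 0.0244
t 12.35 turned 0.4016 F [-0.51 -0.17  2.33] M [-0.316  0.197 -0.133] j7 0.947 pos [ 0.5197 -0.0667  0.0726]
```

View pics/a1_t.png

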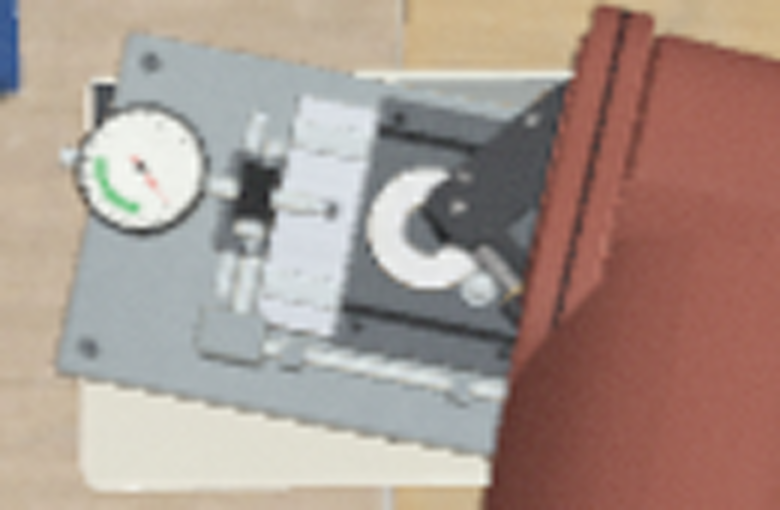

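View pics/a1_w.png

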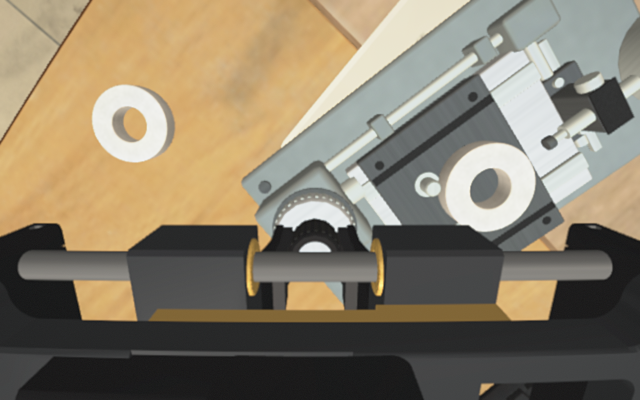

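Turning works: torque is 0.13 Nm and the gap is closing as predicted. The tip is at top-crop (330,208) and the ring edge at (367,225).

```bash
python3 -m jog '[[0,0,0.12,0,0,0,15],[0,0,0.24,0,0,0,15],[0,0,0.36,0,0,0,15],[0,0,0.48,0,0,0,15],[0,0,0.6,0,0,0,15],[0,0,0.72,0,0,0,15],[0,0,0.84,0,0,0,15],[0,0,0.96,0,0,0,15],[0,0,1.08,0,0,0,15],[0,0,1.2,0,0,0,15]]'
python3 st.py
python3 -m jog '[[0,0,0.1,0,0,0,15],[0,0,0.2,0,0,0,15],[0,0,0.3,0,0,0,15],[0,0,0.4,0,0,0,15],[0,0,0.4,0,0,0,15]]'
python3 st.py a2
```

```text
t: 13.45
position: [0.5196, -0.0668, 0.0726]
orientation: [2.668, 1.656, 0.006]
ft_force: [-1.8, -1.1, 2.6]
opening: 0.0242
t 13.45 turned 1.5992 F [-1.77 -1.13  2.64] M [-0.378  0.436  0.151] j7 -0.173 pos [ 0.5196 -0.0668  0.0726]
t: 13.95
position: [0.5196, -0.0668, 0.0726]
orientation: [2.944, 1.094, 0.006]
ft_force: [-1.2, -0.6, 3.3]
opening: 0.0235
t 13.95 turned 1.9984 F [-1.16 -0.56  3.34] M [-0.307  0.482 -0.137] j7 -0.534 pos [ 0.5196 -0.0668  0.0726]
```

View pics/a2_t.png

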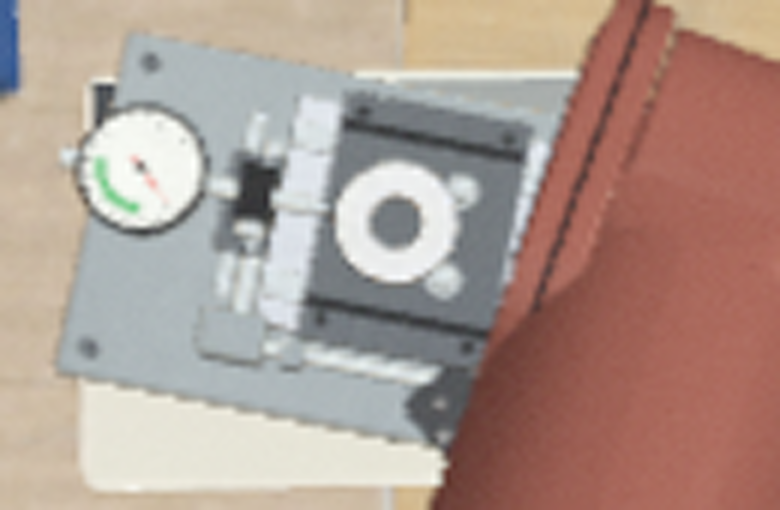

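View pics/a2_w.png

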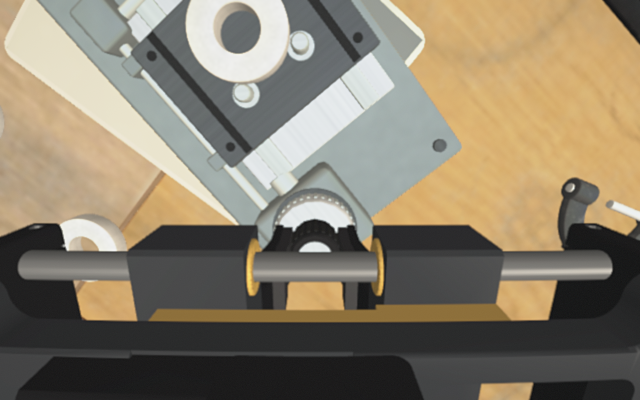

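The ring is almost at the tip (335,208) and the pointer is still at rest, so smaller steps from here.

```bash
python3 -m jog '[[0,0,0.07,0,0,0,15],[0,0,0.14,0,0,0,15],[0,0,0.2,0,0,0,15],[0,0,0.2,0,0,0,15],[0,0,0.2,0,0,0,15]]'
python3 st.py a3
python3 -m jog '[[0,0,0.04,0,0,0,15],[0,0,0.08,0,0,0,15],[0,0,0.12,0,0,0,15],[0,0,0.12,0,0,0,15],[0,0,0.12,0,0,0,15]]'
python3 st.py a4
```

```text
t: 14.55
position: [0.5196, -0.0668, 0.0726]
orientation: [3.036, 0.806, 0.007]
ft_force: [-0.8, -0.5, 2.9]
opening: 0.024
t 14.55 turned 2.1914 F [-0.82 -0.54  2.94] M [-0.243  0.491  0.044] j7 -0.705 pos [ 0.5196 -0.0668  0.0726]
t: 15.15
position: [0.5196, -0.0667, 0.0726]
orientation: [-3.079, -0.623, -0.007]
ft_force: [-1.5, -1.2, 3.2]
opening: 0.0243
t 15.15 turned 2.3105 F [-1.5  -1.24  3.24] M [-0.263  0.408  0.079] j7 -0.809 pos [ 0.5196 -0.0667  0.0726]
```

View pics/a4_t.png

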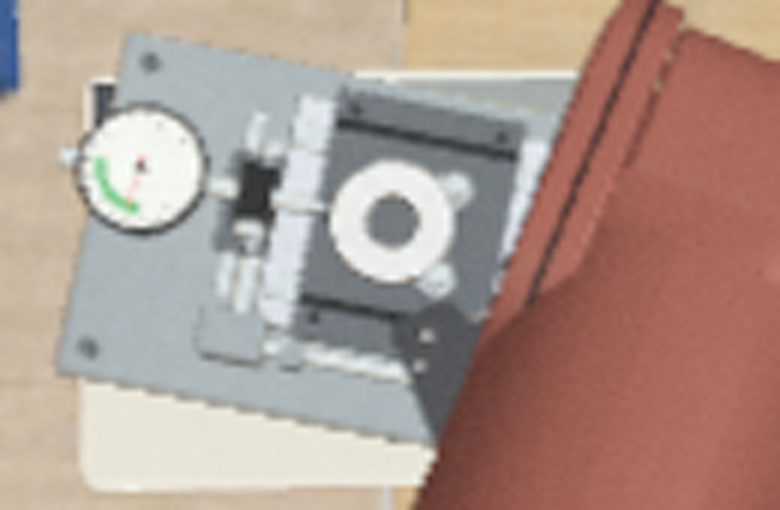

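The pointer has just entered the green sector (128,205). I'll turn about 0.13 rad more to reach the middle.

```bash
python3 -m jog '[[0,0,0.04,0,0,0,15],[0,0,0.08,0,0,0,15],[0,0,0.12,0,0,0,15],[0,0,0.12,0,0,0,15],[0,0,0.12,0,0,0,15]]'
python3 st.py a5
```

```text
t: 15.75
position: [0.5196, -0.0667, 0.0726]
orientation: [-3.11, -0.439, -0.007]
ft_force: [-1.5, 0.1, 3.0]
opening: 0.0242
t 15.75 turned 2.4294 F [-1.48  0.07  3.  ] M [-0.232  0.449  0.11 ] j7 -0.912 pos [ 0.5196 -0.0667  0.0726]
```

View pics/a5_t.png

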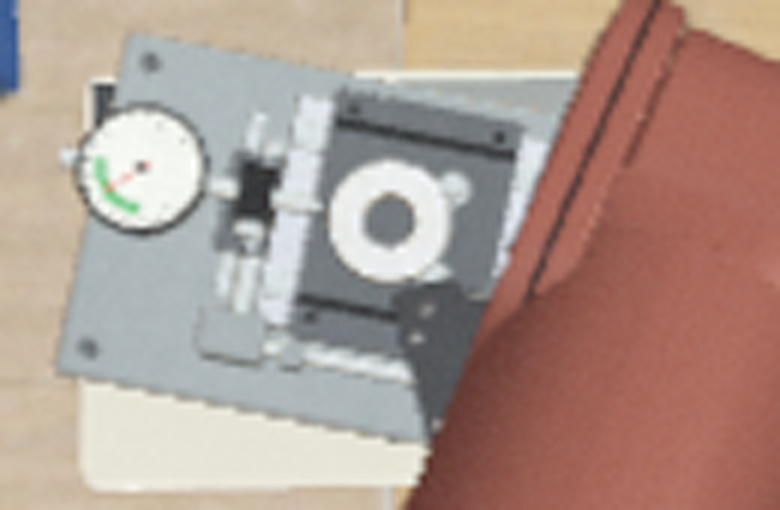

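The pointer is mid-green (108,188). Now I'll open gently, limited to about 52 mm, and lift straight up.

```bash
python3 -m jog '[[0,0,0,0,0,0,35],[0,0,0,0,0,0,45],[0,0,0,0,0,0,55],[0,0,0,0,0,0,60],[0,0,0,0,0,0,60]]'
python3 -m jog '[[0,0,0,0,0,-0.01,60],[0,0,0,0,0,-0.03,60],[0,0,0,0,0,-0.06,60],[0,0,0,0,0,-0.1,60],[0,0,0,0,0,-0.13,60],[0,0,0,-0.03,0,-0.15,60],[0,0,0,-0.03,0,-0.15,60]]'
python3 st.py b1
```

```text
t: 16.35
position: [0.5195, -0.0667, 0.0726]
orientation: [-3.11, -0.439, -0.007]
ft_force: [0.1, -0.2, -0.6]
opening: 0.0498
t: 17.05
position: [0.4902, -0.0766, 0.2242]
orientation: [-3.11, -0.436, -0.01]
ft_force: [0.6, -0.3, 1.1]
opening: 0.0523
t 17.05 turned 2.4317 F [ 0.6  -0.26  1.12] M [-0.054  0.147 -0.038] j7 -1.271 pos [ 0.4902 -0.0766  0.2242]
```

View pics/b1_t.png

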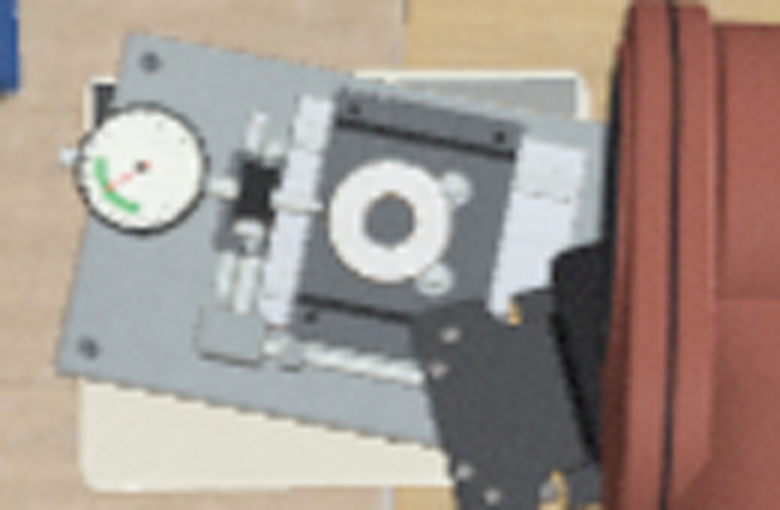

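View pics/b1_w.png

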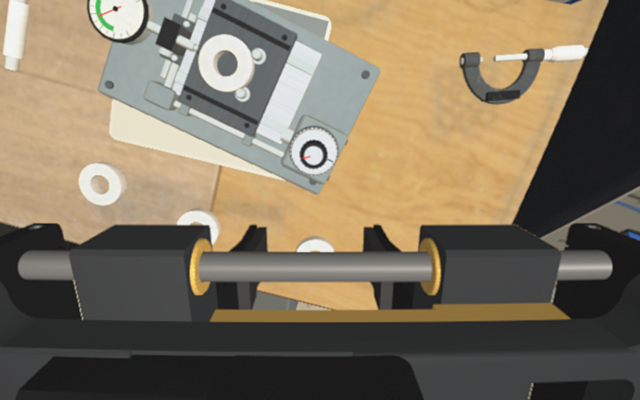

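Check the outer-ring mark, the ring against the pins, and the dial in close crops.

Run:
```python
from h import *
s=snap('wrist');f=cv2.cvtColor(s['frame'],cv2.COLOR_RGB2BGR)
a=cv2.resize(f[115:195,275:355],(400,400),interpolation=cv2.INTER_CUBIC);b=cv2.resize(f[0:110,80:190],(400,400),interpolation=cv2.INTER_CUBIC)
cv2.imwrite('pics/fin.png',np.hstack([a,b]))
k=np.array([.5194,-.0665,.066]);c,sn=np.cos(-.1715),np.sin(-.1715);R=np.array([[c,-sn],[sn,c]])
for r in (.014,.022): print('expected mark px in crop',(proj(s,[*(k[:2]+R@[0,-r]),.066])-[275,115])*5)
print('knob',(proj(s,k)-[275,115])*5)
```

```text
expected mark px in crop [262.50117703 219.22106831]
expected mark px in crop [298.08185462 236.56650937]
knob [199.78283916 188.66844827]
```

View pics/fin.png

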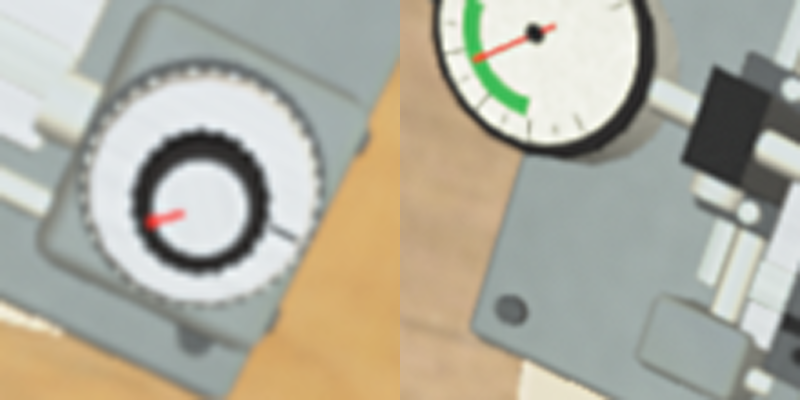

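```bash
python3 -c "
from cell import ctrl
o=ctrl.get_obs();print(o['t'],abs(o['joint_velocities']).max());print(ctrl.sign_off())"
```

```text
17.2 0.05947079148559479
the job is handed in; nothing more can be done
None
```

The job is handed in at 17.2 s of robot time. The leftmost setting ring lies flat in the two-pin nest, and the indicator's red pointer stands about mid-green.

- **Ring:** I set it down about 2 mm ahead of the pins. In the last top view it looks seated on both pins; I judged that by eye and did not measure it.
- **Knob:** I gripped only the inner knob at 25 N and turned it about 2.43 rad clockwise in one grasp. I then let go and backed the gripper clear.
- **Pointer:** it stayed mid-green after release.
- **Outer ring:** its mark is within about 0.03 rad of where it started, roughly the limit of what I could read.
- **Forces:** wrist forces read at the checks stayed under about 7 N.
- **Other tools:** I touched no other tool.

**Disagreements:**
- The wrist and top cameras differed by about 2 mm in x. I used the wrist camera, because it matched where the robot had set the ring down.
- The wrist torque readings were too noisy to show the step when the ring met the indicator. I stopped by the pointer instead.

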